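# Roll a sample vial up the track to the reader with a paddle

## Task

Take the paddle from its stand and with it roll the lying vial gently up the track and over the step into the nest. Keep the vial lightly pressed with the paddle against the reader's sprung pad for about a second (3 to 8 newtons, never over 12), then ease off so that the vial stays in the nest, and put the paddle back upright in its stand. Do not touch the vial with the gripper, and leave the dropper bottle and the beaker where they are.

Things in the scene. Friction and masses are not known exactly. Their poses are not given: they have to be found in the camera images.
- track: Fixed vial track, a straight open-topped channel on a 339 x 100 mm foot. Origin on the table under its centre line; x level along the travel, to the reader; y across; z up. x and z in mm below are in this frame. Channel 66 wide inside between walls with tops at z 48, from x -160 (open end) to 149. Floor climbs straight from z 20.0 at x -160 to z 31.5 at x 60, so a vial let go rolls back.
- lugs (a point): Point on the channel's floor midway between two lugs that stop the vial from rolling out at the low end (track x -94). Each lug is 8 mm wide against its side wall and 10 mm long along the travel (x -99 to -89), top at z 41. Between them is a 50 mm wide gap through which the paddle passes to reach the vial from behind.
- step (a point): Centre of the upper edge of the step at the top of the climb (track x 60, z 31.5), axes as the track's. Beyond it the floor lies 3 mm lower: this is the nest. Its floor (z 28.5 at the step) is all but level, rising 1 degree to the reader: a vial eased off in the nest stays about where it is, centre at z 43 and at x 69 (against the step) or more. The nest runs on to the reader's pad.
- reader: Fixed white box 95 long, 120 wide, 85 mm high at the track's high end, axes as the track's; origin on the table under its centre, 199 mm along the track's x. A black sprung pad (34 wide, 22 high, centred at z 43) sticks out over the nest. It was set by hand, unmeasured: its resting face is anywhere from track x 92 to 126. It gives from 1.5 N, 1 mm per further 1.5 N, bottoming at 8 mm; damped return.
- vial_center (a point): Centre of the vial: closed, straight, amber glass with a black cap of the same diameter, 28 mm across and 62 mm long, 35 to 70 g. y is its long axis, lying across the track; the frame turns as it rolls. At the start it rests against the two lugs, centre near track x -75, y 0, z 38. It rolls easily.
- paddle_grip (a point): Middle of the paddle's handle, where to grip. Paddle: rigid upright bar, about 50 to 90 g: grey handle 22 x 22 mm, 64 high; below it a flat white blade 8 mm thick (x), 30 wide (y), 57 high. z points from blade to handle; the blade's lower edge is 90 below this point, the handle's top 31 above. It starts upright in the stand, this point 100 mm above the table. Either broad face (4 mm off the middle) may push.
- slot (a point): Centre of the mouth of the slot in the paddle's stand, 45 mm above the table. The stand is a fixed grey block 70 x 85 x 45 mm; slot 13 mm wide (x), 35 long (y), 35 deep (floor 10 mm above the table), edges bevelled 3 mm; z up. The paddle's blade stands in it, thickness along x, either way round; it may lean a little.
- dropper_bottle: Small loose amber bottle with a black cap, 38 mm in diameter and 85 mm tall, beyond the track; origin at the middle of its underside. To be left alone.
- beaker: Loose empty glass beaker, 68 mm in diameter and 90 mm tall, beyond the track; origin at the middle of its underside. To be left alone.
There are look-alikes about, which are no part of the job. Leave any green or yellow look-alike of the part that bears vial_center alone. Of the things shaped like the part that bears slot, the grey one is meant.

How it is judged:
On the way, in this order (a step that is already met when the one before it is completed fails the run):
1. the held paddle rolls the vial up the upper half of the track (x of vial_center in the frame of track between -0.01 and 0.06 m and contact force between paddle and vial above 0.01 N and contact force between the fingers and paddle above 1 N).
2. the paddle keeps the vial pressed against the reader's pad with 3 to 8 N for 0.6 s (contact force between vial and reader between 3 and 8 N and contact force between paddle and vial above 1 N and contact force between the fingers and paddle above 1 N), for 0.6 s.
At the end, for the whole second after the job is handed in: The vial lies at rest in the nest (its centre 64 to 122 mm along the track's x and 39 to 44.5 mm above the table), and the paddle stands at rest in its stand: blade down in the slot, grip point within 25 mm of the slot's centre sideways and 85 to 107 mm high, leaning less than 15 degrees (x of vial_center in the frame of track between 0.064 and 0.122 m and z of vial_center in the frame of track between 0.039 and 0.0445 m and linear speed of each of vial, paddle below 0.02 m/s and horizontal distance between paddle_grip and slot below 0.025 m and angle between paddle_grip's own z axis and vertical below 0.26 rad and height (world z) of paddle_grip between 0.085 and 0.107 m); the robot touches nothing.
It fails at once if the vial presses on the reader with more than 12 N (contact force between vial and reader above 12 N).
It fails at once if the paddle presses on the vial with more than 12 N (contact force between paddle and vial above 12 N).
It fails at once if the vial is flicked or let run (faster than 0.3 m/s) (linear speed of vial above 0.3 m/s).
It fails at once if the gripper touches the vial (contact force between the fingers and vial above 0.3 N).
It fails at once if the dropper bottle or the beaker is moved more than 20 mm (distance of any of dropper_bottle, beaker from where it was at the start of the episode above 0.02 m).
It also fails if it takes over 67 s, if anything falls off the work surface, if the arm or the gripper's body presses on something with over 40 N, if the wrist force passes 120 N, or if a joint passes its speed limit or range.

## Robot

A 7-joint arm with a two-finger parallel gripper is mounted at the origin on the work surface. World frame = base frame: x ahead of the robot, y to its left, z up, the work surface at z = 0. Lengths are in m, angles in rad, forces in N, time in s.
With the tool pointing down it reaches from about 0.425 to 0.8 m from the base axis. Payload 8.3 kg.
Tool frame: the origin (TCP) lies midway between the tips of the shut fingers; the grasp point (between the pads) lies 19 mm behind it; y points along the fingers, x is the direction in which the jaws open and shut, and the axes are right-handed (so a half turn about y gives the same grasp; the last joint's range is limited). The gripper opens to 85 mm and grips with 20 to 120 N. Pads are 22 mm wide; open, the fingers measure 114 mm over their backs; the gripper's body (76 mm by 85 mm) begins 54 mm behind the grasp point. The pads swing forward as they close: fully open they stand 13 mm farther back than shut.
Start: joints at [1.261, 0.383, 0.016, 1.37, -0.006, 1.388, -0.046], TCP at [0.153, -0.606, 0.209] pointing down, gripper open.
Joint ranges: [-2.95, 2.95], [-0.25, 2.06], [-1.52, 1.56], [0.18, 2.33], [-1.44, 4.58], [0.02, 2.06], [-3.01, 3.01]. Speed limits (rad/s): [2.39, 2.39, 3.01, 3.01, 3.14, 3.14, 3.14].

## Interface

Orientations are given as a unit quaternion [w, x, y, z].
In Python, from rig import ctrl gives the robot as it stands. The module is installed in compiled form; this text tells all that it offers. Calls block until the motion is done:
- ctrl.move_pose(position, orientation): joint-space move of the TCP to a pose.
- ctrl.move_straight(position, frame=None, rate=0.15, force_limit=None): straight line of the TCP; frame=None keeps the orientation; rate is the mean speed in m/s. With force_limit (N) it stops when the force on the tool has changed by that much, and returns True; else False.
- ctrl.move_joints(angles): joint-space move.
- ctrl.grip(opening, grasp_force=None): opening from 0.0 (shut) to 1.0 (fully open); grasp_force is the grip in N (None keeps the last); returns when the fingers have stopped.
- ctrl.hold(seconds).
- ctrl.ik(position, orientation): joint angles nearest the present ones, or None.
- ctrl.read_state(): the state.
- ctrl.snapshot(name): name is "scene" or "top" or "wrist"; returns a dict with "pixels" (384x512x3 uint8, red, green, blue), "depth" (384x512 float32, m along the optical axis (not along the pixel's ray), 0 where there is no reading), "fx", "fy", "cx", "cy" (pixels), "R" (3x3) and "t" (3): a world point X has camera coordinates R X + t; the wrist camera has in their place "tool_from_camera" (4x4, takes a point from camera to tool coordinates, whose origin is the TCP and whose axes are the tool frame's). Camera axes: x right, y down, z forward; pixel columns grow to the right and rows downward; lengths in m; the calibration is good to about 2 mm. A picture is of the moment at which its call begins: read the wrist's pose just before it.
A pose or a line that the arm cannot do raises ctrl.PlanningError and nothing moves.
- ctrl.hand_in(): hands the job in, once; it reports no verdict.
Trained networks look in the newest picture that a camera, given by its name, has taken for a name from the list of things; names that differ only in an ending like _2 or _b are one class to them, and where a whole thing is asked for, a point or a joint stands for the part that bears it (a point fixed in the world has none). Each returns a list of dicts, best first, with "p" (0 to 1); they miss things now and then, are a little off and sometimes report something else, mostly with a low value. They report only what shows in the picture. A call takes as long as a camera call. They do not tell look-alikes from the thing itself.
- ctrl.spot_in(label, camera): "xyz" ([x, y, z] in m, in world coordinates, good to about 4 mm: the middle of the surface that is visible of it).
- ctrl.landmark_of(label, camera): "xyz" ([x, y, z] in m, in world coordinates, good to about 4 mm: a listed point, or the origin of a listed thing).
The state is a dict: "time": time; "joints": joint angles; "joint_velocities": joint speeds; "effort": joint torques, N m; "position": TCP position; "ee_rot": TCP orientation; "ft_force": force on the tool from outside, world axes, zero at the start; "wrist_torque": the same for the moment, N m; "grip_width": opening from 0.0 (shut) to 1.0 (fully open).
Only numpy, scipy, OpenCV 4.12 (cv2) and the standard library are available. Lean on these libraries where they do the work, as an engineer would, in place of code of your own. Each camera call takes 0.05 s, during which the arm holds its last target.

## Working session

There is one attempt and no reset: what is moved stays moved. The work goes in short steps, each a Python script; the robot and the scene stay as the last script left them, time stands still between calls to the robot, and variables do not carry over. Pictures are saved under pics/ and viewed, and the job is handed in when it is done.

```bash
mkdir -p pics; ls; python3 - <<'E'
from rig import ctrl
import cv2,json,numpy as np
s=ctrl.read_state();print({k:np.round(v,3).tolist() for k,v in s.items()})
for c in ("scene","top"):
    im=ctrl.snapshot(c);cv2.imwrite(f"pics/{c}0.png",im["pixels"][:,:,::-1]);np.savez(f"{c}0.npz",**im)
    print(c,im["fx"],im["cx"],im["R"],im["t"])
    for l in ["track","lugs","step","reader","vial_center","paddle_grip","slot","dropper_bottle","beaker"]:
        print(l,[(round(d["p"],2),np.round(d["xyz"],4).tolist()) for d in ctrl.landmark_of(l,c)][:4])
print(ctrl.read_state()["time"])
E
```

```text
pics
{'time': 0.0, 'joints': [1.261, 0.384, 0.016, 1.371, -0.006, 1.388, -0.046], 'joint_velocities': [0.001, 0.001, -0.001, 0.001, 0.001, -0.0, -0.0], 'effort': [0.001, -62.76, 0.845, -37.182, 0.017, 0.014, 0.0], 'position': [0.153, -0.606, 0.208], 'ee_rot': [0.558, -0.557, 0.435, -0.434], 'ft_force': [0.488, 0.21, 0.419], 'wrist_torque': [0.018, -0.062, -0.01], 'grip_width': 0.998}
scene 370.66271937941957 256.2743600488375 [[-0.58538986  0.81074803  0.00251694]
 [ 0.61762736  0.44795646 -0.64642978]
 [-0.52521915 -0.37685891 -0.76296933]] [ 0.24225814 -0.36798325  1.4830961 ]
track [(0.74, [0.5476, 0.0218, 0.0027]), (0.56, [0.557, -0.04, 0.0319])]
lugs [(0.93, [0.5406, 0.1147, 0.0258])]
step [(0.92, [0.5532, -0.0366, 0.0339])]
reader [(0.7, [0.5704, -0.1771, 0.003])]
vial_center [(0.66, [0.3944, 0.1675, 0.0143]), (0.65, [0.5384, 0.0967, 0.0361]), (0.54, [0.6112, 0.2744, 0.0133])]
paddle_grip [(0.78, [0.488, 0.3044, 0.1025])]
slot [(0.97, [0.4863, 0.3006, 0.0437]), (0.96, [0.4394, 0.4451, 0.0431]), (0.6, [0.627, 0.4038, 0.0459])]
dropper_bottle [(0.75, [0.6921, -0.0347, -0.0001]), 
[... 235 characters left out ...]
-1.33078798e-01]
 [ 1.33069860e-01 -1.55051611e-03 -9.91105448e-01]] [0.11581414 0.59114953 0.91808733]
track [(0.87, [0.5509, 0.0233, -0.002])]
lugs [(0.59, [0.5405, 0.1155, 0.0226])]
step [(0.8, [0.5523, -0.0406, 0.0302]), (0.49, [0.5359, 0.1172, 0.0225])]
reader [(0.67, [0.5707, -0.1791, -0.0025])]
vial_center [(0.71, [0.3989, 0.1718, 0.0149]), (0.57, [0.536, 0.0949, 0.0365]), (0.51, [0.6082, 0.2712, 0.0133])]
paddle_grip [(0.44, [0.4842, 0.3021, 0.0977]), (0.4, [0.537, 0.0952, 0.0367])]
slot [(0.67, [0.6302, 0.4014, 0.0437]), (0.64, [0.4863, 0.3002, 0.0428]), (0.6, [0.4386, 0.4436, 0.0451])]
dropper_bottle [(0.75, [0.6943, -0.0369, 0.0022])]
beaker [(0.63, [0.7498, 0.2088, -0.0011])]
1.0
```

View pics/scene0.png

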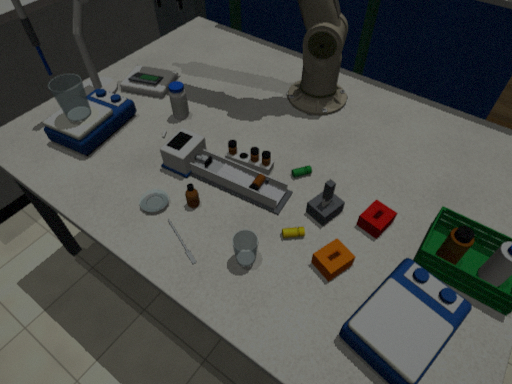

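View pics/top0.png

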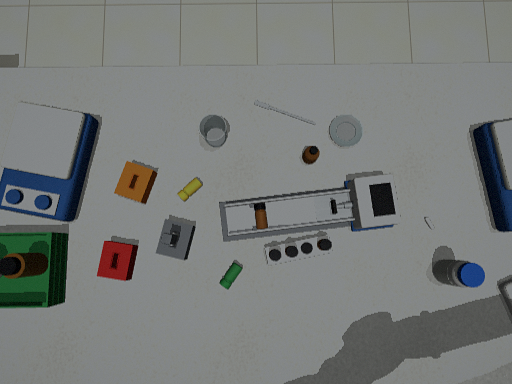

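The scene view shows the grey stand with the paddle at about (325,203), the track running from (285,200) to (200,165), and the red and orange stands plus the green and yellow vials as decoys. In the top view the grey stand is at (176,238), the vial at (261,215), the pad at about (335,205), and a rack of vials at (297,248).

Next I'll measure the track and stand geometry from depth.

```bash
cat > h.py <<'E'
import numpy as np, cv2
def cloud(im,Twc=None):
    d=np.asarray(im["depth"],float);v,u=np.mgrid[:d.shape[0],:d.shape[1]]
    P=np.stack([(u-im["cx"])/im["fx"]*d,(v-im["cy"])/im["fy"]*d,d],-1)
    if Twc is None:
        return (P-im["t"])@im["R"]
    return P@Twc[:3,:3].T+Twc[:3,3]
def Rq(q): 
    from scipy.spatial.transform import Rotation as R
    return R.from_quat([q[1],q[2],q[3],q[0]]).as_matrix()
E
python3 - <<'E'
from h import *
im=dict(np.load("top0.npz"));W=cloud(im);rgb=im["pixels"]
def crop(n,u0,u1,v0,v1,k):
    cv2.imwrite(n,cv2.resize(np.ascontiguousarray(rgb[v0:v1,u0:u1,::-1]),None,fx=k,fy=k,interpolation=cv2.INTER_CUBIC))
crop("pics/c_track.png",210,410,160,280,4)
crop("pics/c_stand.png",140,220,200,275,7)
z=W[...,2];ok=im["depth"]>0
def rect(m,box):
    x0,x1,y0,y1=box
    mm=m&ok&(W[...,0]>x0)&(W[...,0]<x1)&(W[...,1]>y0)&(W[...,1]<y1)
    p=W[mm][:,:2].astype(np.float32); r=cv2.minAreaRect(p*1000);print(mm.sum(),r,"medz",np.median(z[mm]))
print("reader top");rect((z>.08)&(z<.09),(.45,.68,-.26,-.1))
print("stand top");rect((z>.04)&(z<.05),(.42,.56,.24,.37))
print("handle");rect((z>.12)&(z<.14),(.42,.56,.24,.37))
print("wall top");rect((z>.043)&(z<.053),(.48,.65,-.13,.2))
print("track any");rect((z>.008)&(z<.06),(.49,.62,-.12,.21))
m=ok&(W[...,0]>.4)&(W[...,0]<.49)&(W[...,1]>-.13)&(W[...,1]<.1);print("rack z",np.percentile(z[m],[50,90,99,100]))
E
```

```text
reader top
1994 ((569.3842163085938, -176.18792724609375), (119.59542846679688, 95.08185577392578), 6.776012897491455) medz 0.08591329037517692
stand top
862 ((484.5227966308594, 303.89276123046875), (70.60519409179688, 85.08611297607422), 75.64749908447266) medz 0.04553272092346988
handle
108 ((484.5916748046875, 303.75634765625), (22.218198776245117, 21.55294418334961), 75.3902359008789) medz 0.13123269989431113
wall top
921 ((531.6968994140625, 20.928146362304688), (123.50680541992188, 315.2028503417969), 9.620731353759766) medz 0.04871028914685266
track any
4558 ((538.2160034179688, 32.83897399902344), (120.49763488769531, 324.10040283203125), 7.644991397857666) medz 0.02886551085487811
rack z [0.00208058 0.07099282 0.07683955 0.07930818]
```

View pics/c_track.png

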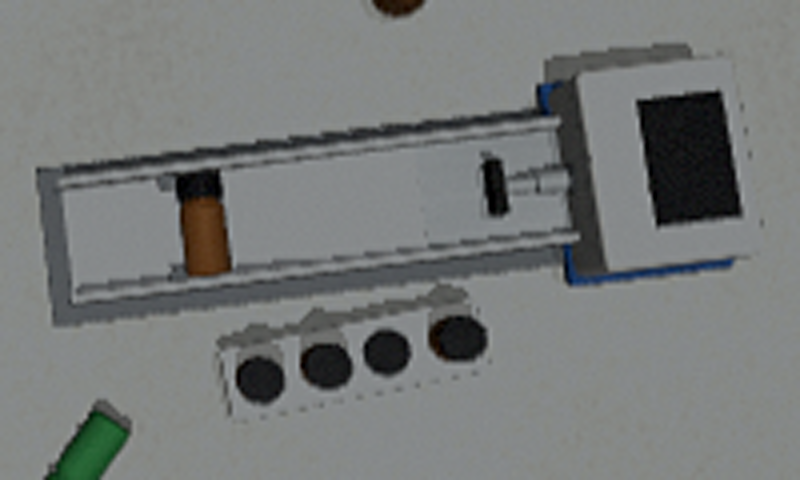

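View pics/c_stand.png

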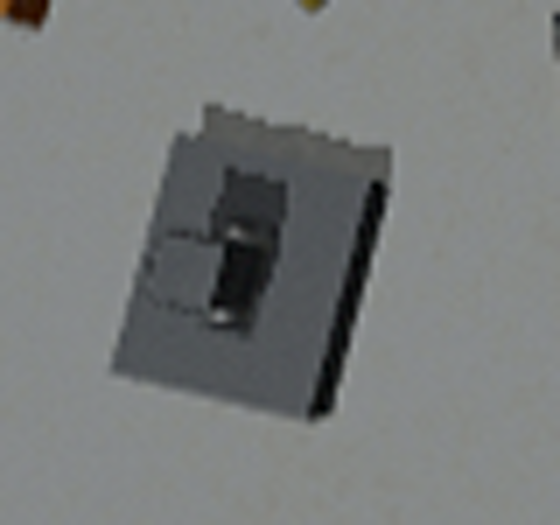

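```bash
python3 - <<'E'
from h import *
from rig import ctrl
s=ctrl.read_state();print(Rq(s["ee_rot"]).round(3))
for n in ("top0","scene0"):
    im=dict(np.load(n+".npz"));W=cloud(im)[im["depth"]>0];C=im["pixels"][im["depth"]>0].astype(int)
    a0=np.deg2rad(-83.4);o0=np.array([.5695,-.176])-.199*np.array([np.cos(a0),np.sin(a0)])
    def loc(a,o):
        ex=np.array([np.cos(a),np.sin(a)]);ey=np.array([-ex[1],ex[0]]);q=W[:,:2]-o
        return np.c_[q@ex,q@ey,W[:,2]]
    L=loc(a0,o0)
    # walls
    for sg in (1,-1):
        m=(L[:,2]>.045)&(L[:,2]<.052)&(np.abs(L[:,1]*sg-.038)<.012)&(L[:,0]>-.155)&(L[:,0]<.14)
        c=np.polyfit(L[m,0],L[m,1],1);print(n,"wall",sg,m.sum(),c,"deg",np.rad2deg(c[0]))
    # low end foot & reader
    m=(np.abs(L[:,1])<.045)&(L[:,2]>.01)&(L[:,2]<.03)&(L[:,0]<-.1);print("low floor end x",np.percentile(L[m,0],[0.5,1,5]))
    m=(L[:,2]>.081)&(L[:,2]<.09)&(L[:,0]>.1)&(L[:,0]<.3)&(np.abs(L[:,1])<.08)
    print("reader x rng",np.percentile(L[m,0],[.5,99.5]),"y",np.percentile(L[m,1],[.5,99.5]))
    dark=C.sum(1)<130
    m=dark&(np.abs(L[:,1])<.03)&(L[:,2]>.03)&(L[:,2]<.062)&(L[:,0]>.05)&(L[:,0]<.15)
    if m.sum():print("pad",m.sum(),L[m].min(0),L[m].max(0),np.median(L[m],0))
    br=(C[:,0]-C[:,2]>30)
    m=br&(np.abs(L[:,1])<.035)&(L[:,0]<0)&(L[:,0]>-.12)&(L[:,2]>.03);print("vial brown",m.sum(),np.median(L[m],0),L[m].min(0),L[m].max(0))
E
```

```text
[[ 0.244  0.     0.97 ]
 [-0.97   0.     0.244]
 [-0.    -1.     0.   ]]
top0 wall 1 264 [-0.00029934  0.03554974] deg -0.017151145375453557
top0 wall -1 262 [-0.00647157 -0.03454258] deg -0.3707937657822532
low floor end x [-0.69192498 -0.68055844 -0.61698124]
reader x rng [0.15279781 0.2450106 ] y [-0.05873714  0.05820587]
pad 69 [ 0.10008826 -0.01592203  0.03091716] [0.14998162 0.015906   0.05733118] [0.10265607 0.00109031 0.05322759]
vial brown 199 [-0.07473488 -0.00726003  0.05067386] [-0.08736072 -0.02971095  0.04281874] [-0.06179768  0.01643035  0.05557547]
scene0 wall 1 165 [0.00659707 0.04087463] deg 0.3779845242915029
scene0 wall -1 124 [-0.00271844 -0.02943575] deg -0.15575515716619487
low floor end x [-0.76861475 -0.76380469 -0.73636314]
reader x rng [0.15351288 0.24576945] y [-0.05234458  0.064838  ]
pad 62 [ 0.09983754 -0.02740517  0.03198868] [0.14994834 0.02339618 0.05497807] [0.10315517 0.01009561 0.04752851]
vial brown 86 [-0.0771237  -0.00452103  0.04991595] [-0.08613874 -0.02481603  0.04242071] [-0.06187838  0.01690557  0.05468457]
```

```bash
cat >> h.py <<'E'
def quat(yaw_deg):
    from scipy.spatial.transform import Rotation as R
    a=np.deg2rad(yaw_deg);x=np.array([np.cos(a),np.sin(a),0]);y=np.array([0,0,-1.]);z=np.cross(x,y)
    q=R.from_matrix(np.c_[x,y,z]).as_quat();return [q[3],q[0],q[1],q[2]]
TY=-83.5
_a=np.deg2rad(TY);EX=np.array([np.cos(_a),np.sin(_a)]);EY=np.array([-EX[1],EX[0]])
O=np.array([.5695,-.176])-.199*EX
def T2W(x,y,z): return list(O+x*EX+y*EY)+[z]
E
python3 - <<'E'
from h import *
from rig import ctrl
for p,y in (([.4845,.3037,.26],-104.4),([.4845,.3037,.081],-104.4),(T2W(-.112,.001,.12),TY),(T2W(.08,.001,.12),TY)):
    j=ctrl.ik(p,quat(y));print(None if j is None else np.round(j,2))
ctrl.move_pose([.4845,.3037,.26],quat(-104.4))
s=ctrl.read_state();im=ctrl.snapshot("wrist");print(s["time"],s["position"])
T=np.eye(4);T[:3,:3]=Rq(s["ee_rot"]);T[:3,3]=s["position"];Tw=T@im["tool_from_camera"]
np.savez("w1.npz",Tw=Tw,**im);cv2.imwrite("pics/w1.png",im["pixels"][:,:,::-1])
for l in ("paddle_grip","slot","lugs"):print(l,[(round(d["p"],2),np.round(d["xyz"],4).tolist()) for d in ctrl.landmark_of(l,"wrist")][:3])
W=cloud(im,Tw);ok=im["depth"]>0
def rect(z0,z1,r=.07):
    m=ok&(W[...,2]>z0)&(W[...,2]<z1)&(np.hypot(W[...,0]-.4845,W[...,1]-.3037)<r)
    print(m.sum(),cv2.minAreaRect((W[m][:,:2]*1000).astype(np.float32)) if m.sum()>5 else "",np.median(W[m],0) if m.any() else "")
rect(.042,.049);rect(.125,.137,.04)
E
```

```text
[-0.98  0.26  0.46  1.45 -0.11  1.46 -2.34]
[ 0.28  0.79 -1.34  1.65  0.78  1.35 -3.  ]
[ 0.42  0.44 -0.93  1.67  0.37  1.22 -2.05]
[ 0.51  0.36 -0.58  1.66  0.21  1.19 -1.58]
4.3833 [0.48501337 0.3028466  0.26000581]
paddle_grip [(0.85, [0.486, 0.3019, 0.0971])]
slot [(0.97, [0.4338, 0.4485, 0.0469]), (0.93, [0.6272, 0.4058, 0.0416]), (0.91, [0.4835, 0.3033, 0.0482])]
lugs [(0.72, [0.5397, 0.1158, 0.0197])]
2335 ((486.0733642578125, 301.2806091308594), (70.02442169189453, 84.46726989746094), 75.76849365234375) [0.49488065 0.29621989 0.04349048]
396 ((485.9620361328125, 300.92596435546875), (21.015308380126953, 21.52788543701172), 75.97362518310547) [0.48647065 0.3008266  0.12934926]
```

View pics/w1.png

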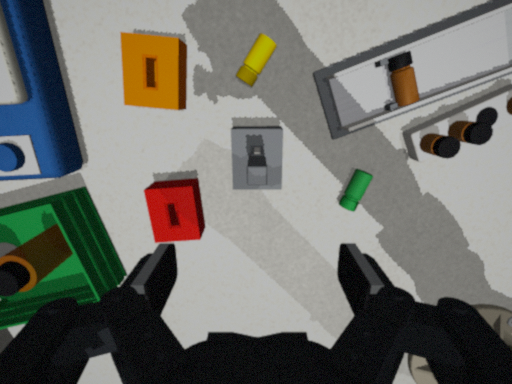

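The wrist view shows the paddle in the grey stand at (257,158). The vial is at (403,80) against its lugs, and the jaws are aligned with the stand.

```bash
python3 - <<'E'
from h import *
from rig import ctrl
im=dict(np.load("w1.npz"));W=cloud(im,im["Tw"])[im["depth"]>0]
q=W[:,:2]-O;L=np.c_[q@EX,q@EY,W[:,2]]
for sg in (1,-1):
    m=(L[:,2]>.045)&(L[:,2]<.052)&(np.abs(L[:,1]*sg-.036)<.014)&(L[:,0]>-.155)&(L[:,0]<.0)
    print(m.sum(),np.polyfit(L[m,0],L[m,1],1),np.percentile(L[m,1],[2,98]),L[m,0].min())
C=im["pixels"][im["depth"]>0].astype(int)
m=(C[:,0]-C[:,2]>30)&(np.abs(L[:,1])<.035)&(L[:,0]<0)&(L[:,0]>-.12)&(L[:,2]>.03);print(np.median(L[m],0),L[m].min(0),L[m].max(0))
s=ctrl.read_state();print(np.round(s["joints"],2))
for off in (0,180):
  for p,y in (([.4855,.302,.26],-104.2),([.4855,.302,.081],-104.2),([.4855,.302,.20],-104.2),(T2W(-.112,.001,.16),TY),(T2W(-.112,.001,.1),TY),(T2W(.08,.001,.11),TY)):
    j=ctrl.ik(p,quat(y+off));print(off,None if j is None else np.round(j,2))
E
```

```text
669 [-0.00438768  0.03407181] [0.02295205 0.03889927] -0.15484257777307847
557 [-0.00022282 -0.03242848] [-0.03651903 -0.02293302] -0.154790707219571
[-0.07630595 -0.00755216  0.04863382] [-0.08599869 -0.03207739  0.0304831 ] [-0.05260417  0.01588206  0.05261432]
[-0.98  0.26  0.46  1.45 -0.11  1.46 -2.34]
0 [-0.98  0.26  0.46  1.45 -0.11  1.46 -2.34]
0 [-0.95  0.38  0.43  1.71 -0.18  1.09 -2.29]
0 [-0.97  0.28  0.45  1.55 -0.13  1.33 -2.33]
0 [-0.72  0.27  0.5   1.67 -0.14  1.24 -1.64]
0 [-0.7   0.33  0.49  1.74 -0.17  1.11 -1.62]
0 [-0.5   0.37  0.69  1.71 -0.25  1.15 -1.2 ]
180 [ 0.25  0.53 -1.28  1.39  0.51  1.58  0.34]
180 [ 0.27  0.75 -1.29  1.65  0.74  1.32  0.18]
180 [ 0.27  0.58 -1.28  1.5   0.56  1.48  0.3 ]
180 [ 0.62  0.57 -1.28  1.61  0.55  1.38  0.96]
180 [ 0.61  0.66 -1.28  1.69  0.66  1.3   0.89]
180 [ 0.95  0.67 -1.28  1.65  0.66  1.33  1.24]
```

```bash
python3 - <<'E'
from h import *
from rig import ctrl
q=quat(-104.2);p=[.4856,.3015]
ctrl.move_straight(p+[.26],q,rate=.2)
ctrl.move_straight(p+[.081],q,rate=.1)
ctrl.grip(0.0,90)
s=ctrl.read_state();print(s["time"],s["position"],s["grip_width"],s["ft_force"])
ctrl.hold(.2);ctrl.move_straight(p+[.17],q,rate=.08)
s=ctrl.read_state();print(s["time"],s["position"],s["grip_width"],np.round(s["ft_force"],2))
im=ctrl.snapshot("wrist");cv2.imwrite("pics/w2.png",im["pixels"][:,:,::-1])
im=ctrl.snapshot("scene");cv2.imwrite("pics/s2.png",cv2.resize(np.ascontiguousarray(im["pixels"][120:280,220:420,::-1]),None,fx=4,fy=4))
E
```

```text
7.3833 [0.48586747 0.3017684  0.08130577] 0.24418692891880858 [-1.13679251  1.30752429  2.73158137]
8.85 [0.4852574  0.30125334 0.16929751] 0.23622258667886376 [ 0.62 -0.68  0.3 ]
```

View pics/w2.png

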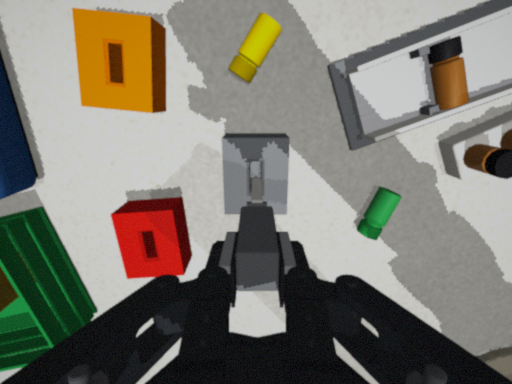

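View pics/s2.png

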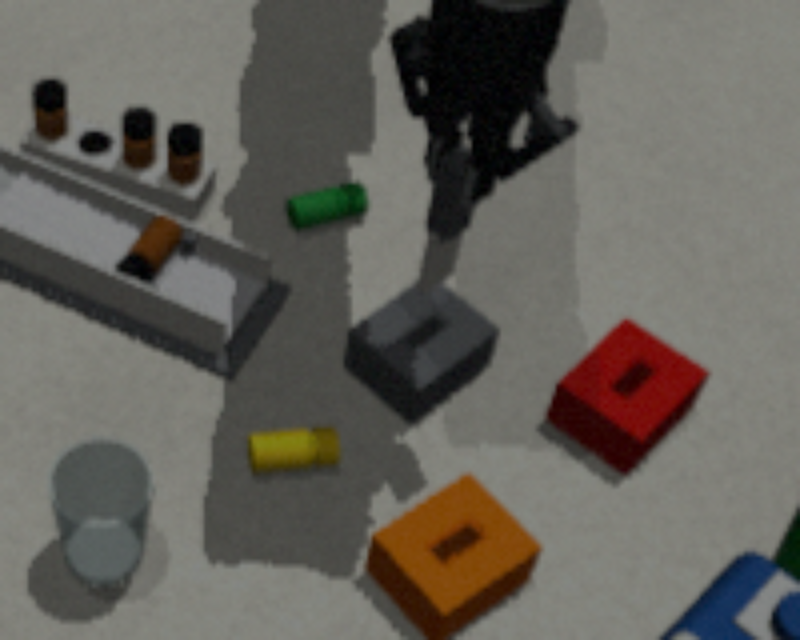

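The paddle is firmly gripped and clear of the slot (blade tip at (432,280) in the scene crop). I'll carry it to a point behind the lugs.

```bash
python3 - <<'E'
from h import *
from rig import ctrl
q=quat(TY)
ctrl.move_straight(T2W(-.114,.001,.17),q,rate=.15)
print(ctrl.move_straight(T2W(-.114,.001,.1),q,rate=.07,force_limit=6))
ctrl.hold(.3)
s=ctrl.read_state();print(s["time"],s["position"],T2W(-.114,.001,.1),np.round(s["ft_force"],2))
im=ctrl.snapshot("wrist");cv2.imwrite("pics/w3.png",im["pixels"][:,:,::-1])
im=ctrl.snapshot("scene");cv2.imwrite("pics/s3.png",cv2.resize(np.ascontiguousarray(im["pixels"][120:240,180:340,::-1]),None,fx=5,fy=5))
E
```

```text
False
11.7083 [0.53519407 0.13516721 0.1002393 ] [np.float64(0.5350609659463217), np.float64(0.1351011940405398), 0.1] [-0.05 -0.47 -0.55]
```

View pics/w3.png

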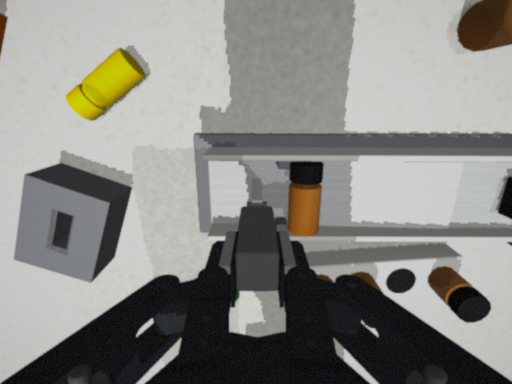

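View pics/s3.png

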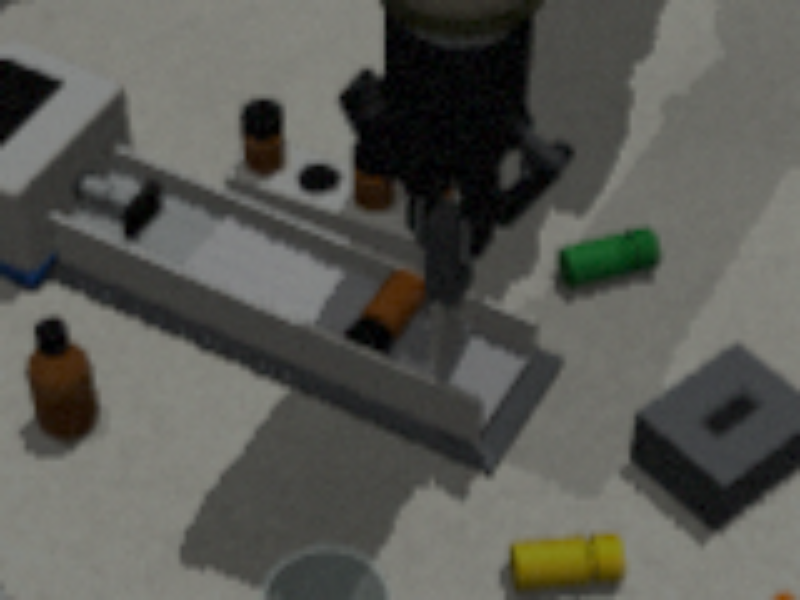

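The blade is down in the channel between the walls, behind the vial. Now the gentle push up the slope.

```bash
python3 - <<'E'
from h import *
from rig import ctrl
def f():
    s=ctrl.read_state();F=np.array(s["ft_force"]);p=(np.array(s["position"][:2])-O)
    print(round(s["time"],2),"x",round(p@EX*1000,1),"y",round(p@EY*1000,1),"z",round(s["position"][2],4),"Fx",round(F[:2]@EX,2),"Fy",round(F[:2]@EY,2),"Fz",round(F[2],2))
f()
print(ctrl.move_straight(T2W(-.088,.001,.1013),rate=.02,force_limit=6));f()
im=ctrl.snapshot("top");cv2.imwrite("pics/t4.png",cv2.resize(np.ascontiguousarray(im["pixels"][170:250,210:410,::-1]),None,fx=4,fy=4))
print(ctrl.move_straight(T2W(-.03,.001,.1045),rate=.03,force_limit=6));f()
print(ctrl.move_straight(T2W(.03,.001,.1075),rate=.03,force_limit=6));f()
im=ctrl.snapshot("wrist");cv2.imwrite("pics/w4.png",im["pixels"][:,:,::-1])
E
```

```text
11.81 x -114.0 y 1.1 z 0.1001 Fx -0.71 Fy 0.44 Fz -1.35
False
13.26 x -88.2 y 1.0 z 0.1013 Fx -0.34 Fy 0.02 Fz -0.46
False
15.39 x -30.2 y 1.0 z 0.1045 Fx -0.14 Fy -1.25 Fz -0.27
False
17.54 x 29.8 y 1.0 z 0.1075 Fx 0.15 Fy -0.67 Fz -0.48
```

View pics/w4.png

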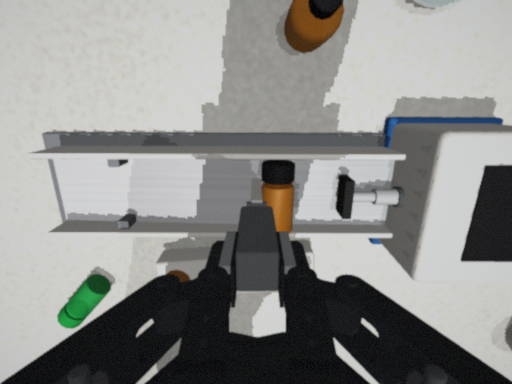

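View pics/t4.png

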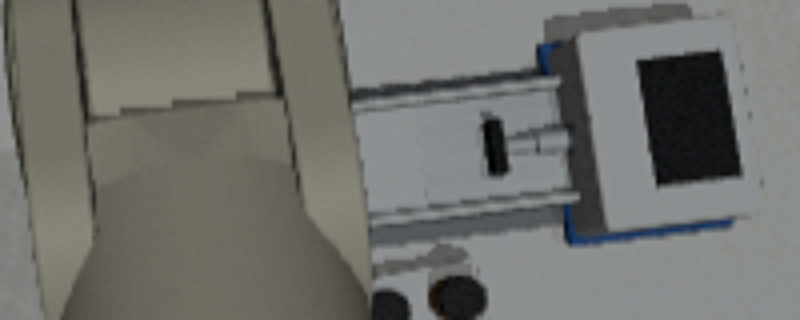

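The vial is square against the blade at (278,195), just short of the step, with the pad at (345,197). Next I'll ease it over the step and make a guarded approach to the pad.

```bash
cat >> h.py <<'E'
def f(ctrl,n=1):
    Fs=[]
    for i in range(n):
        s=ctrl.read_state();Fs.append(s["ft_force"])
        if n>1: ctrl.hold(.02)
    F=np.mean(Fs,0);p=(np.array(s["position"][:2])-O)
    print(round(s["time"],2),"x",round(p@EX*1000,2),"y",round(p@EY*1000,1),"z",round(s["position"][2],4),"Fx",round(F[:2]@EX,2),"Fy",round(F[:2]@EY,2),"Fz",round(F[2],2),"sd",round(float(np.std(np.array(Fs)[:,:2]@EX)),2))
    return F[:2]@EX
E
python3 - <<'E'
from h import *
from rig import ctrl
f(ctrl,8)
print(ctrl.move_straight(T2W(.055,.001,.1068),rate=.012,force_limit=5));f(ctrl,8)
im=ctrl.snapshot("wrist");cv2.imwrite("pics/w5.png",im["pixels"][:,:,::-1])
im=ctrl.snapshot("scene");cv2.imwrite("pics/s5.png",cv2.resize(np.ascontiguousarray(im["pixels"][120:220,150:310,::-1]),None,fx=5,fy=5))
E
```

```text
17.71 x 29.89 y 1.0 z 0.1075 Fx -0.28 Fy -0.4 Fz -0.61 sd 0.34
False
20.07 x 54.97 y 1.0 z 0.1068 Fx 0.04 Fy -0.13 Fz -0.56 sd 0.47
```

View pics/w5.png

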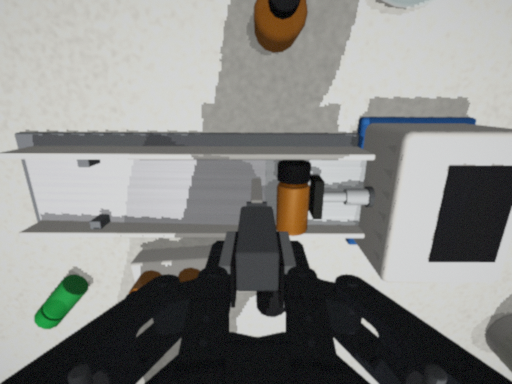

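View pics/s5.png

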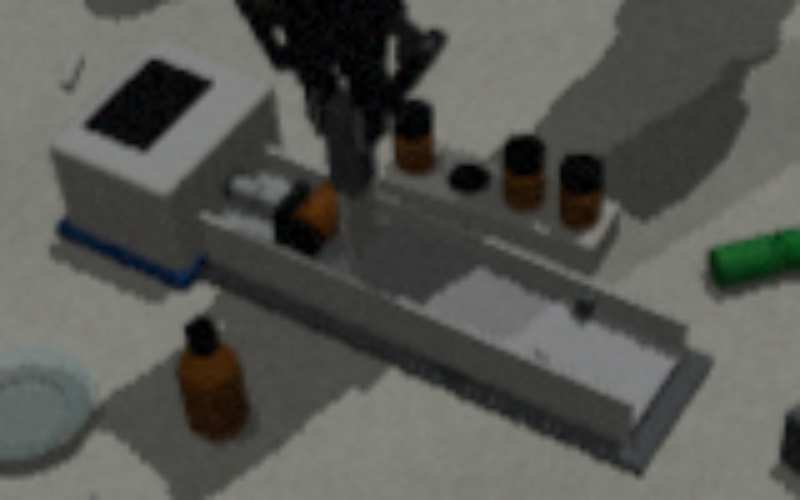

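The vial is over the step and lying next to the pad (wrist view, vial (293,200), pad (316,197)). Now I'll press in half-millimetre steps, reading the averaged force each time.

```bash
python3 - <<'E'
from h import *
from rig import ctrl
b=f(ctrl,15)
print(ctrl.move_straight(T2W(.062,.001,.1065),rate=.012,force_limit=3))
b=(b+f(ctrl,15))/2
x=.062
while x<.085:
    x+=.0006
    ctrl.move_straight(T2W(x,.001,.1065),rate=.012)
    F=f(ctrl,6)-b
    if F<-3.2:
        F=f(ctrl,12)-b; print("F",F)
        if F<-4.3: break
    if F<-5: break
for i in range(4):
    F=f(ctrl,15)-b;print("hold",F)
E
```

```text
20.43 x 55.0 y 1.0 z 0.1068 Fx -0.03 Fy 0.07 Fz -0.48 sd 0.45
False
21.41 x 61.89 y 1.0 z 0.1065 Fx -0.18 Fy 0.06 Fz -0.71 sd 0.49
21.76 x 62.62 y 1.0 z 0.1065 Fx 0.31 Fy -0.19 Fz -0.68 sd 0.49
22.11 x 63.22 y 1.0 z 0.1065 Fx 0.26 Fy 0.27 Fz -0.81 sd 0.51
22.46 x 63.83 y 1.0 z 0.1065 Fx -0.01 Fy -0.43 Fz -0.52 sd 0.3
22.81 x 64.44 y 1.0 z 0.1065 Fx -0.22 Fy -0.03 Fz -0.81 sd 0.4
23.16 x 65.0 y 1.0 z 0.1065 Fx -0.57 Fy 0.03 Fz -0.49 sd 0.32
23.51 x 65.62 y 1.0 z 0.1065 Fx 0.07 Fy -0.21 Fz -0.69 sd 0.6
23.86 x 66.22 y 1.0 z 0.1065 Fx -0.17 Fy 0.03 Fz -1.01 sd 0.19
24.21 x 66.79 y 1.0 z 0.1065 Fx -0.1 Fy -0.23 Fz -0.83 sd 0.75
24.56 x 67.38 y 1.0 z 0.1065 Fx -0.11 Fy 0.06 Fz -0.95 sd 0.52
24.91 x 68.0 y 1.0 z 0.1065 Fx 0.05 Fy 0.13 Fz -0.52 sd 0.56
25.26 x 68.62 y 1.0 z 0.1065 Fx 0.42 Fy -0.12 Fz -0.66 sd 0.24
25.61 x 69.23 y 1.0 z 0.1065 Fx -0.02 Fy 0.16 Fz -0.95 sd 0.34
25.96 x 69.8 y 1.0 z 0.1065 Fx 0.43 Fy -0.07 Fz -0.63 sd 0.52
26.31 x 70.4 y 1.0 z 0.1065 Fx -0.34 Fy 0.2 Fz -0.71 sd 0.52
26.66 x 70.82 y 1.0 z 0.1065 Fx -0.9 Fy -0.15 Fz -0.62 sd 0.24
27.01 x 71.26 y 1.0 z 0.1065 Fx -2.24 Fy 0.34 Fz -1.04 sd 0.45
27.36 x 71.9 y 1.0 z 0.1065 Fx -3.4 Fy 0.08 Fz -0.48 sd 0.47
27.56 x 72.05 y 1.0 z 0.1065 Fx -2.92 Fy 0.13 Fz -0.58 sd 0.35
F -2.8179064558530196
27.91 x 72.65 y 1.0 z 0.1065 Fx -4.07 Fy 0.11 Fz -0.14 sd 0.48
28.11 x 72.69 y 1.0 z 0.1064 Fx -4.14 Fy -0.14 Fz -0.67 sd 0.49
F -4.034108625947252
28.46 x 73.23 y 1.0 z 0.1065 Fx -5.19 Fy 0.13 Fz -0.24 sd 0.62
28.66 x 73.26 y 1.0 z 0.1065 Fx -5.24 Fy 0.08 Fz -0.23 sd 0.35
F -5.134769837668753
28.91 x 73.33 y 1.0 z 0.1065 Fx -4.82 Fy -0.04 Fz -0.17 sd 0.42
hold -4.71724720173782
29.16 x 73.33 y 1.0 z 0.1065 Fx -4.97 Fy -0.07 Fz -0.5 sd 0.59
hold -4.866664365413996
29.41 x 73.35 y 1.0 z 0.1065 Fx -5.22 Fy -0.23 Fz -0.08 sd 0.35
hold -5.119470116020224
29.66 x 73.32 y 1.0 z 0.1065 Fx -5.05 Fy 0.3 Fz -0.38 sd 0.52
hold -4.947131536890593
```

About 5 N held steadily for over a second. Now I'll ease off slowly.

```bash
python3 - <<'E'
from h import *
from rig import ctrl
ctrl.hold(.2)
ctrl.move_straight(T2W(.066,.001,.1065),rate=.004);f(ctrl,6)
ctrl.move_straight(T2W(.035,.001,.108),rate=.02);f(ctrl,4)
im=ctrl.snapshot("wrist");cv2.imwrite("pics/w6.png",im["pixels"][:,:,::-1])
E
```

```text
31.96 x 66.0 y 1.0 z 0.1065 Fx 0.17 Fy 0.05 Fz -0.58 sd 0.54
33.73 x 35.15 y 1.0 z 0.108 Fx -0.09 Fy -0.06 Fz -0.65 sd 0.58
```

View pics/w6.png

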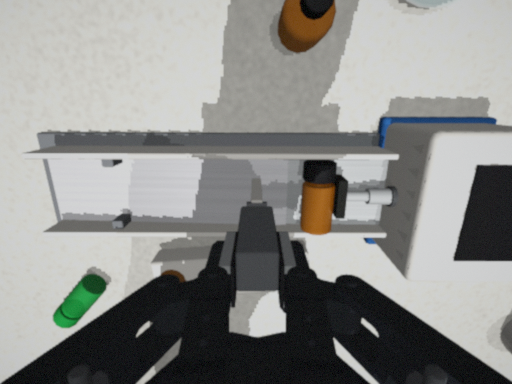

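The vial stays put in the nest at (318,197), clear of the blade. I'll carry the paddle back.

```bash
python3 - <<'E'
from h import *
from rig import ctrl
ctrl.move_straight(T2W(.035,.001,.175),rate=.12)
q=quat(-104.2);p=[.4856,.3015]
ctrl.move_straight(p+[.175],q,rate=.2)
ctrl.move_straight(p+[.135],q,rate=.08);ctrl.hold(.2)
s=ctrl.read_state();print(s["time"],s["position"],np.round(s["ft_force"],2))
im=ctrl.snapshot("wrist");cv2.imwrite("pics/w7.png",im["pixels"][:,:,::-1])
im=ctrl.snapshot("scene");cv2.imwrite("pics/s7.png",cv2.resize(np.ascontiguousarray(im["pixels"][160:240,280:380,::-1]),None,fx=7,fy=7))
E
```

```text
37.1083 [0.48596642 0.30172731 0.1356349 ] [-0.16  0.27 -0.9 ]
```

View pics/w7.png

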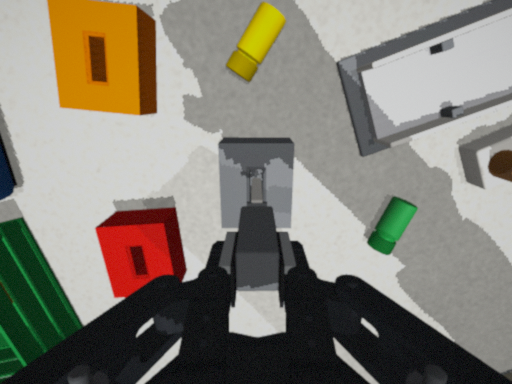

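View pics/s7.png

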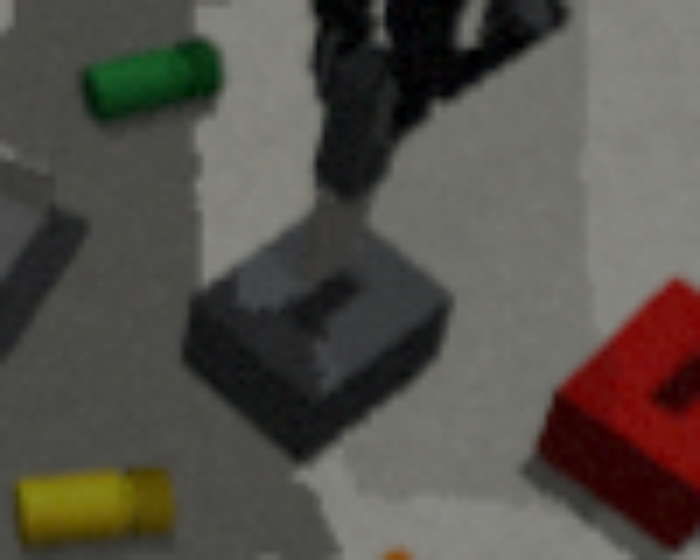

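The blade is lined up over the slot (wrist view, (256,185)). I'll insert it with a force guard.

```bash
python3 - <<'E'
from h import *
from rig import ctrl
p=[.4856,.3015]
print(ctrl.move_straight(p+[.083],rate=.03,force_limit=8))
s=ctrl.read_state();print(s["time"],s["position"],np.round(s["ft_force"],2))
E
```

```text
False
39.0917 [0.48571095 0.30157893 0.08319594] [ 0.41  0.42 -0.57]
```

```bash
python3 - <<'E'
from h import *
from rig import ctrl
p=[.4856,.3015]
print(ctrl.move_straight(p+[.0805],rate=.02,force_limit=4))
ctrl.grip(1.0);ctrl.hold(.3)
ctrl.move_straight(p+[.26],rate=.12);ctrl.hold(.3)
s=ctrl.read_state();print(s["time"],s["position"],np.round(s["ft_force"],2),s["grip_width"])
im=ctrl.snapshot("wrist");cv2.imwrite("pics/w8.png",im["pixels"][:,:,::-1])
T=np.eye(4);T[:3,:3]=Rq(s["ee_rot"]);T[:3,3]=s["position"];W=cloud(im,T@im["tool_from_camera"])
m=(im["depth"]>0)&(W[...,2]>.12)&(W[...,2]<.14)&(np.hypot(W[...,0]-.4855,W[...,1]-.302)<.04)
print(cv2.minAreaRect((W[m][:,:2]*1000).astype(np.float32)),np.median(W[m],0))
for l in ("paddle_grip","slot"):print(l,[(round(d["p"],2),np.round(d["xyz"],4).tolist()) for d in ctrl.landmark_of(l,"wrist")][:3])
im=ctrl.snapshot("scene");cv2.imwrite("pics/s8.png",cv2.resize(np.ascontiguousarray(im["pixels"][120:270,150:350,::-1]),None,fx=4,fy=4))
W=cloud(im);q=W[...,:2]-O;L=np.stack([q@EX,q@EY,W[...,2]],-1);C=im["pixels"].astype(int)
m=(C[...,0]-C[...,2]>30)&(abs(L[...,1])<.04)&(L[...,0]>.03)&(L[...,0]<.13)&(L[...,2]>.03)&(L[...,2]<.07)
print("vial",m.sum(),L[m].min(0),L[m].max(0),np.median(L[m],0))
for l in ("vial_center","dropper_bottle","beaker"):print(l,[(round(d["p"],2),np.round(d["xyz"],4).tolist(),((np.array(d["xyz"][:2])-O)@EX).round(4)) for d in ctrl.landmark_of(l,"scene")][:3])
E
```

```text
True
42.1917 [0.48554924 0.30143693 0.25978635] [ 0.57  0.55 -0.13] 0.9965258617111064
((486.34808349609375, 299.49652099609375), (21.00066566467285, 20.89520835876465), 75.885986328125) [0.48735781 0.29921575 0.12935477]
paddle_grip [(0.58, [0.4866, 0.298, 0.0973])]
slot [(0.88, [0.4851, 0.3024, 0.0456]), (0.61, [0.6319, 0.4044, 0.0434])]
vial 83 [ 0.07411522 -0.02629335  0.04345178] [0.10241252 0.01510446 0.05839906] [ 0.08355422 -0.00380722  0.053742  ]
vial_center [(0.74, [0.3958, 0.1668, 0.0153], np.float64(-0.1613)), (0.7, [0.558, -0.0645, 0.0378], np.float64(0.0869)), (0.54, [0.6127, 0.2754, 0.0167], np.float64(-0.2446))]
dropper_bottle [(0.51, [0.6907, -0.0354, 0.0024], np.float64(0.073))]
beaker [(0.6, [0.7491, 0.2069, 0.003], np.float64(-0.1611))]
```

View pics/s8.png

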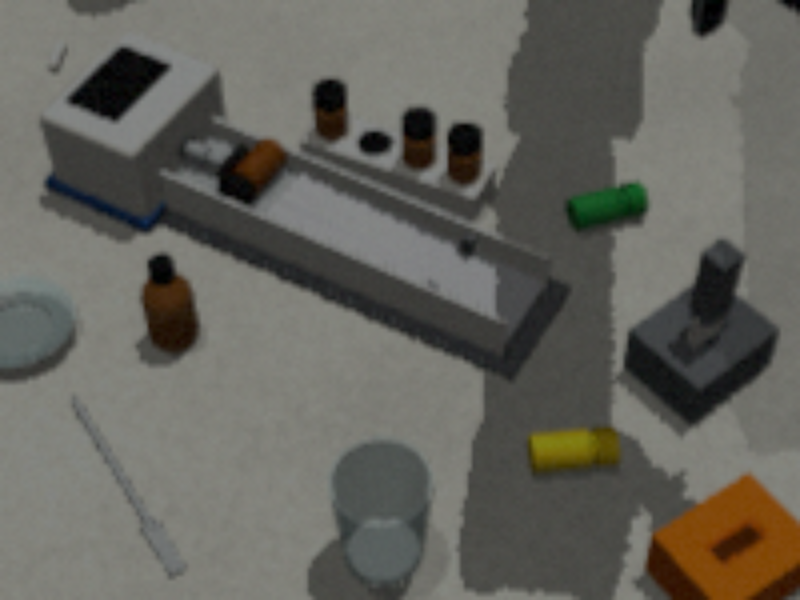

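View pics/w8.png

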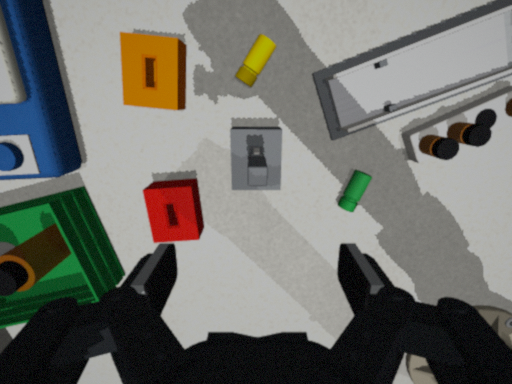

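The paddle stands upright in the grey stand (scene crop, (715,280)), with its top at z 0.129. The vial lies in the nest by the pad (255,168), and the bottle and beaker have not moved. Handing in.

```bash
python3 -c "
from rig import ctrl
ctrl.hold(.3);ctrl.hand_in();print(ctrl.read_state()['time'])"
```

```text
the job is handed in; nothing more can be done
the job is handed in; nothing more can be done
```

I took the paddle from the grey stand and rolled the vial up the track and over the step. I pressed it on the reader's pad at about 5 N for over a second, judged by the averaged wrist force. Then I eased off, put the paddle back in its stand and handed in; the clock read about 42 s at the last check just before.

Last checks before handing in:
- **Vial:** it lies in the nest at about track x 0.087 m. The network put its centre at z 0.038 m, 1 mm below the accepted band. The depth image put its top at about 0.054–0.058 m, which suggests a centre of 0.040–0.044 m.
- **Paddle:** it stands upright in the slot, with its grip point about 3–5 mm from the slot's centre sideways and at about z 0.097 m. My last lowering stopped on a 4 N contact, as expected when it reached the slot floor.
- **Other things:** the gripper is open and clear. The dropper bottle and beaker are within about 5 mm of where they were first seen, which is roughly measurement error.

Two measurements disagreed: the scene camera put the track about 5 mm to one side of where the top and wrist cameras put it, so I followed those two.

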